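Put the terracotta studies back on their own plinths

TASK

Each of the three terracotta studies stands on the wrong plinth: move every one to the plinth whose outline matches its own base (round on round, square on square, oblong on oblong), centred on it and with its sides in line with the plinth's. Use the empty cork mat as the stopover: first stand one of the pieces on it, and finish with the mat empty again. Set every piece down rather than dropping it, tip none over, and leave the jar, mallet and scraper where they lie.

Things in the scene. Friction and masses are not known exactly. Their poses are not given: they have to be found in the camera images.
- figure: Terracotta standing hooded figure, 150 mm tall, round base 70 mm across, 12 mm thick. Origin: centre of its underside, z up; 0.26 to 0.53 kg. It faces x (arms and staff reach 34 mm to +x, below 115 mm). Grip the upright round torso, 44 mm across from 84 to 116 mm above the underside, fingers closing along y. At the start it stands on the square plinth.
- bust: Terracotta bust (head and shoulders), 125 mm tall, square base 66 x 66 x 14 mm, sides along its x and y. Origin: centre of its underside, z up; 0.26 to 0.53 kg. It faces x (nose at +x, hair bun at -x). Grip the round head, 48 mm across from 78 to 108 mm above the underside, fingers closing along y. At the start it stands on the oblong plinth.
- bull: Terracotta standing bull, 103 mm tall, oblong base 108 mm (its x) x 50 mm, 12 mm thick. Origin: centre of its underside, z up; 0.26 to 0.53 kg. x points from tail to head. Grip the body over the origin: 40 mm wide along y, from 50 to 90 mm above the underside, fingers closing along y. At the start it stands on the round plinth.
- plinth_round: Round plinth, 110 mm across. Dark wood, fixed to the bench, 40 mm high. Origin: centre of its underside, on the bench top (z = 0); z up. Its yaw does not matter.
- plinth_square: Square plinth, 105 x 105 mm, sides along its x and y. Dark wood, fixed to the bench, 40 mm high. Origin: centre of its underside, on the bench top (z = 0); z up. 
- plinth_oblong: Oblong plinth, 150 mm along its x, 80 mm along its y. Dark wood, fixed to the bench, 40 mm high. Origin: centre of its underside, on the bench top (z = 0); z up. 
- mat: Round cork mat, 150 mm across, 6 mm thick, fixed flat on the bench, empty at the start: the free spot. Origin: centre of its underside, on the bench top.
- jar: Bystander: plastic jar 77 mm across and 75 mm high with modelling tools standing in it up to 190 mm. Origin: centre of its underside. Stays where it is.
- mallet: Bystander: lying wooden mallet, about 230 mm long, 64 mm high at the head. Origin: under the handle, on the bench, 70 mm from the middle of the head, which lies to +x. Stays where it is.
- scraper: Bystander: flat scraper 190 mm long lying along its x, handle to -x. Origin: middle of its underside. Stays where it is.

How it is judged (in metres and radians):
On the way:
1. one of the three pieces stands on the cork mat, released, within 45 mm of its centre (((horizontal distance between figure and mat below 0.045 m and z of figure in the frame of mat below 0.012 m and angle between figure's own z axis and vertical below 0.1 rad and linear speed of figure below 0.02 m/s and contact force between figure and the fingers below 0.2 N) or (horizontal distance between bust and mat below 0.045 m and z of bust in the frame of mat below 0.012 m and angle between bust's own z axis and vertical below 0.1 rad and linear speed of bust below 0.02 m/s and contact force between bust and the fingers below 0.2 N) or (horizontal distance between bull and mat below 0.045 m and z of bull in the frame of mat below 0.012 m and angle between bull's own z axis and vertical below 0.1 rad and linear speed of bull below 0.02 m/s and contact force between bull and the fingers below 0.2 N))), for 0.2 s.
At the end, for the whole second after the job is handed in: Figure on the round, bust on the square, bull on the oblong plinth: each upright (0.1 rad) on the plinth's top, centred within 13 mm, released, at rest; bust square with its plinth (0.2 rad, any quarter turn), bull along its plinth (0.2 rad, either way round); the figure's turn is free (horizontal distance between figure and plinth_round below 0.013 m and z of figure in the frame of plinth_round between 0.035 and 0.045 m and angle between each of figure, bust, bull's own z axis and vertical below 0.1 rad and linear speed of each of figure, bust, bull below 0.02 m/s and contact force between each of figure, bust, bull and the fingers below 0.2 N and horizontal distance between bust and plinth_square below 0.013 m and z of bust in the frame of plinth_square between 0.035 and 0.045 m and horizontal distance between bull and plinth_oblong below 0.013 m and z of bull in the frame of plinth_oblong between 0.035 and 0.045 m and (angle between the x axis of bust and the x axis of plinth_square, either way round below 0.2 rad or angle between the x axis of bust and the y axis of plinth_square, either way round below 0.2 rad) and angle between the x axis of bull and the x axis of plinth_oblong, either way round below 0.2 rad); the robot touches nothing.
It fails at once if a piece is tipped over (leans more than 0.5 rad) (angle between any of figure, bust, bull's own z axis and vertical above 0.5 rad).
It fails at once if a piece is dropped: it falls free of the fingers at over 0.7 m/s, a drop of some 25 mm ((linear speed of figure above 0.7 m/s and contact force between figure and the fingers below 0.2 N) or (linear speed of bust above 0.7 m/s and contact force between bust and the fingers below 0.2 N) or (linear speed of bull above 0.7 m/s and contact force between bull and the fingers below 0.2 N)).
It fails at once if the jar, the mallet or the scraper is moved by more than 30 mm (distance of any of jar, mallet, scraper from where it was at the start of the episode above 0.03 m).
It also fails if it takes over 128 s, if anything falls off the work surface, if the arm or the gripper's body presses on something with over 40 N, if the wrist force passes 120 N, or if a joint passes its speed limit or range.

ROBOT

A 6-joint arm with a two-finger parallel gripper is mounted at the origin on the work surface. World frame = base frame: x ahead of the robot, y to its left, z up, the work surface at z = 0. Lengths are in m, angles in degrees, forces in N, time in s.
With the tool pointing down it reaches from about 0.3 to 0.75 m from the base axis. Payload 8.5 kg.
Tool frame: the origin (TCP) lies at the very end of the fingers, on their centre line; the grasp point (between the pads) lies 19 mm behind it; z points along the fingers, y is the line along which they close (so a half turn about z gives the same grasp; the last joint's range is limited). The gripper opens to 85 mm and grips with 20 to 120 N. Pads are 22 mm wide; open, the fingers measure 114 mm over their backs; the gripper's body (76 mm by 85 mm) begins 54 mm behind the grasp point. The pads swing forward as they close: fully open they stand 13 mm farther back than shut.
Start: joints at [54.815, 21.807, 74.336, -0, 83.858, -12.336], TCP at [0.214, 0.507, 0.231] pointing down, gripper open.
Joint ranges: [-178.18, 178.18], [-50.72, 133.34], [12.68, 142.11], [-81.47, 261.47], [9.98, 163.14], [-165.26, 165.26]. Speed limits (degrees/s): [136.94, 136.94, 180, 180, 180, 180].

INTERFACE

Orientations are given as a 3x3 rotation matrix whose columns are the frame's x, y, z axes.
In Python, from rig import env gives the robot as it stands.
- The arm moves only by the tool move_arm, never from a script. Its argument "plan" is a list of rows, each a list of 7 numbers: the turn, a rotation vector about the tool's x, y, z in degrees, then the shift along the tool's x, y, z in cm, then the gripper command: -1 is shut, 1 is fully open, values between are in proportion. In form: [[ax, ay, az, tx, ty, tz, jaw], ...]. A call has 1 to 5 rows; each row is the pose to reach, as a shift and turn from the pose commanded when the call began, along the tool's axes at that moment; what a row does not reach only later rows make up. A row lasts 1/10 s, in which the tool goes at most 50 mm and 8.59 degrees, less where a joint would pass 70% of its speed; a pose out of reach is approached as far as the arm can. A call with a gripper value outside its range is refused whole. The fingers move at their own pace and stop on an object; "squeeze" is the grip in N (left out, the last holds). Time passes only in rows, so rows that repeat a pose let the fingers close. It gives the time, the measured TCP pose, the force, the opening and the grip force at its end, in the units of the state.
- env.observe(): the state, without advancing time (a new reading comes with each control period).
- env.get_image(name): name is "side" or "top"; returns a dict with "color" (420x560x3 uint8, red, green, blue), "fov_y" (degrees; the focal length in pixels is half the picture's height over the tangent of half this angle, whatever the lens; pixels are square), "cx", "cy" (the principal point, pixels), "R" (3x3) and "t" (3): a world point X has camera coordinates R X + t. Camera axes: x right, y down, z forward; pixel columns grow to the right and rows downward; lengths in m; the calibration is good to about 2 mm. A picture is of the moment at which its call begins. There is no depth.
- env.close_job(): hands the job in; it is judged then, once.
Trained networks look in a picture, given as the dict that the camera call returned (one of the last four; its "shot" number tells which), for a name from the list of things; names that differ only in an ending like _2 or _b are one class to them, and where a whole thing is asked for, a point or a joint stands for the part that bears it (a point fixed in the world has none). Each returns a list of dicts, best first, with "conf" (0 to 1); they miss things now and then, are a little off and sometimes report something else, mostly with a low value. They report only what shows in the picture. A call takes as long as a camera call.
- env.outline_of(target, picture): "mask" (420x560 bool, what is visible of it) and "bbox" ([centre column, centre row, width, height] in pixels, round what is visible of it).
- env.tip_of(target, picture): "pixel" ([column, row] in pixels: a listed point, or the origin of a listed thing).
The state is a dict: "time_s": time; "q": joint angles; "qvel": joint speeds; "joint_efforts": joint torques, N m; "position": TCP position; "tool_rot": TCP orientation; "ft_force": force on the tool from outside, world axes, zero at the start; "wrist_torque": the same for the moment, N m; "grip_width": finger opening in m; "gripper_force": force on a finger pad.
Only numpy, scipy, OpenCV 4.12 (cv2) and the standard library are available. Lean on these libraries where they do the work, as an engineer would, in place of code of your own. Each camera call takes 0.05 s, during which the arm holds its last target. There are 200 camera calls.

## Working session

There is one attempt and no reset: what is moved stays moved. The work goes in short steps, Python scripts to look and compute and a tool call to move; the robot and the scene stay as the last step left them, time stands still between calls to the robot, and variables do not carry over. Pictures are saved under pics/ and viewed, at most 17 in all, crops included, and the job is handed in when it is done.

Besides the shell and the picture viewer there is one more tool, called as name(argument=value, ...), one argument or row to a line, values as JSON. move_arm: Moves the arm, as the interface text tells. Its arguments: {"type":"object","properties":{"plan":{"type":"array"},"squeeze":{"type":"number"}},"required":["plan"]}

```bash
mkdir -p pics; ls
cat > h.py <<'E'
import numpy as np, cv2
from rig import env
def ray(p,c,r):
    f=p["color"].shape[0]/2/np.tan(np.radians(p["fov_y"])/2)
    R=np.array(p["R"]);t=np.array(p["t"])
    return -R.T@t, R.T@np.array([(c-p["cx"])/f,(r-p["cy"])/f,1])
def at(p,c,r,z):
    o,d=ray(p,c,r); return o+d*(z-o[2])/d[2]
def tri(ps,px):
    A=np.zeros((3,3));b=np.zeros(3)
    for p,x in zip(ps,px):
        o,d=ray(p,*x); d/=np.linalg.norm(d);M=np.eye(3)-np.outer(d,d);A+=M;b+=M@o
    return np.linalg.solve(A,b)
def proj(p,X):
    f=p["color"].shape[0]/2/np.tan(np.radians(p["fov_y"])/2)
    c=np.array(p["R"])@np.array(X)+np.array(p["t"]); return [p["cx"]+f*c[0]/c[2],p["cy"]+f*c[1]/c[2]]
E
cat > a.py <<'E'
from h import *
np.set_printoptions(precision=3,suppress=True)
T=env.get_image("top");S=env.get_image("side")
for n,p in (("top",T),("side",S)):
    cv2.imwrite(f"pics/{n}0.png",cv2.resize(p["color"][:,:,::-1],(784,588)))
    print(n,p["fov_y"],p["cx"],p["cy"],"cam",ray(p,0,0)[0],p["R"][2])
Z=dict(figure=.04,bust=.04,bull=.04,plinth_round=0,plinth_square=0,plinth_oblong=0,mat=0,jar=0,mallet=0,scraper=0)
for k,z in Z.items():
    for n,p in (("top",T),("side",S)):
        t=env.tip_of(k,p);o=env.outline_of(k,p)
        print(k,n,[(round(d["conf"],2),np.round(d["pixel"]),at(p,*d["pixel"],z)[:2]) for d in t[:2]],[(round(d["conf"],2),np.round(d["bbox"])) for d in o[:2]])
s=env.observe();print(s["time_s"],s["position"],np.array(s["tool_rot"]),s["grip_width"])
E
python3 a.py
```

```text
pics
top 44.67572582231234 284.23631055208415 216.3950010047443 cam [ 0.443 -0.058  1.183] [ 0.093 -0.009 -0.996]
side 44.92050021629434 278.911909007982 209.33405564574284 cam [0.494 0.855 0.741] [ 0.059 -0.798 -0.6  ]
figure top [(0.65, array([390., 268.]), array([ 0.437, -0.306]))] [(0.95, array([393., 268.,  37.,  28.]))]
figure side [(0.63, array([332., 162.]), array([ 0.442, -0.298]))] [(0.79, array([335., 139.,  24.,  58.]))]
bust top [(0.83, array([202., 253.]), array([0.466, 0.114]))] [(0.71, array([205., 256.,  38.,  45.]))]
bust side [(0.93, array([319., 266.]), array([0.465, 0.103]))] [(0.93, array([320., 247.,  46.,  66.])), (0.44, array([321., 272.,  83.,  60.]))]
bull top [(0.86, array([135., 191.]), array([0.605, 0.268])), (0.5, array([233., 133.]), array([0.74 , 0.049]))] [(0.9, array([134., 186.,  54.,  60.]))]
bull side [(0.73, array([240., 319.]), array([0.602, 0.255]))] [(0.9, array([235., 303.,  63.,  92.]))]
plinth_round top [(0.73, array([141., 194.]), array([0.604, 0.265]))] [(0.58, array([148., 200.,  37.,  34.]))]
plinth_round side [(0.72, array([331., 164.
[... 1024 characters left out ...]
25.,  31.,  76.])), (0.43, array([321., 247.,  44.,  68.]))]
mallet top [(0.7, array([234., 132.]), array([0.753, 0.052]))] [(0.78, array([240., 127., 104.,  48.]))]
mallet side [(0.85, array([191., 253.]), array([0.742, 0.049]))] [(0.83, array([181., 246.,  61.,  74.]))]
scraper top [(0.87, array([295., 305.]), array([ 0.351, -0.094]))] [(0.98, array([297., 304.,  33.,  85.])), (0.25, array([427., 157.,  51.,  48.]))]
scraper side [(0.94, array([365., 226.]), array([ 0.359, -0.087])), (0.65, array([321., 276.]), array([0.459, 0.091]))] [(0.96, array([372., 221.,  74.,  18.]))]
2.1 [0.214 0.507 0.231] [[-0.922  0.388 -0.   ]
 [ 0.388  0.922 -0.   ]
 [ 0.    -0.    -1.   ]] 0.0854918916798718
```

View pics/top0.png

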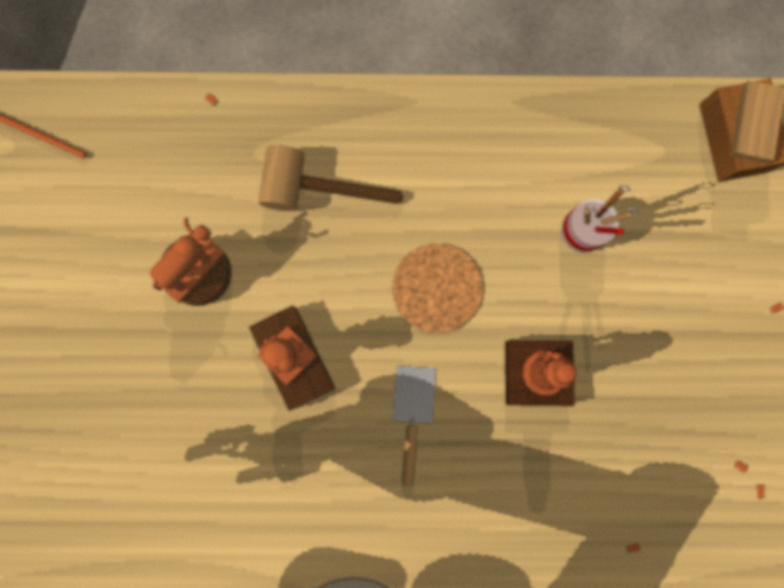

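View pics/side0.png

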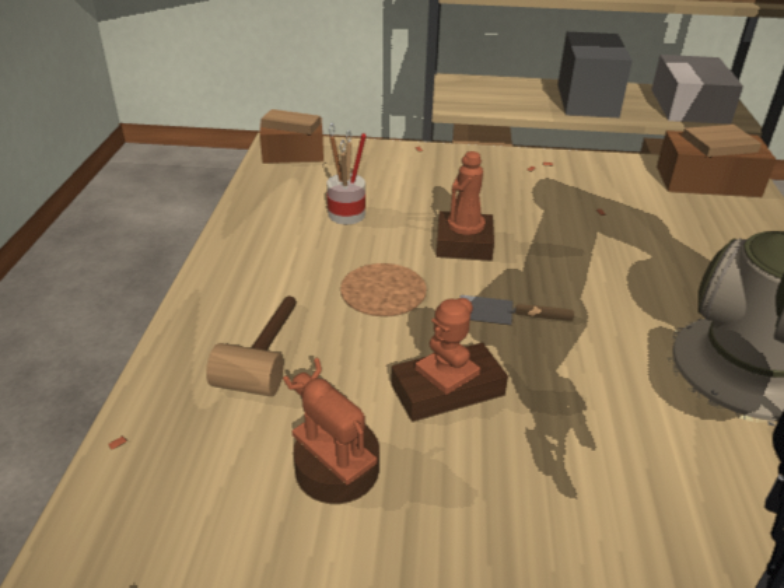

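```bash
cat > b.py <<'E'
from h import *
from scipy.optimize import minimize
np.set_printoptions(precision=3,suppress=True)
T=env.get_image("top");S=env.get_image("side")
def poly(kind,x,y,a):
    if kind=="plinth_round": th=np.linspace(0,2*np.pi,40);P=np.c_[np.cos(th),np.sin(th)]*.055
    else:
        w,h={"plinth_square":(.105,.105),"plinth_oblong":(.15,.08)}[kind];P=np.array([[1,1],[-1,1],[-1,-1],[1,-1]])*[w/2,h/2]
    R=np.array([[np.cos(a),-np.sin(a)],[np.sin(a),np.cos(a)]]);return P@R.T+[x,y]
def rast(p,kind,v):
    P=poly(kind,*v);U=8
    pts=np.array([proj(p,[*q,z]) for q in P for z in(0,.04)])
    h=cv2.convexHull((pts*16).astype(np.int32)); m=np.zeros((420,560),np.uint8);cv2.fillPoly(m,[h],1,cv2.LINE_8,4);return m
init=dict(plinth_round=("bull",[.603,.26,0]),plinth_square=("figure",[.44,-.302,0]),plinth_oblong=("bust",[.461,.105,.45]))
tiles=[]
for k,(pc,v0) in init.items():
    obs=[]
    for p in(T,S):
        b=rast(p,k,v0);b=cv2.dilate(b,np.ones((9,9)))
        hsv=cv2.cvtColor(p["color"],cv2.COLOR_RGB2HSV);rgb=p["color"].astype(int)
        om=[d["mask"] for d in env.outline_of(k,p) if d["conf"]>.5];pm=env.outline_of(pc,p)[0]["mask"]
        om=[m for m in om if (m&(b>0)).sum()>50]
        obs.append((p,(om[0] if om else np.zeros((420,560),bool)),pm))
    def cost(v):
        c=0
        for p,o,pm in obs:
            m=rast(p,k,v)>0; c+=((m^o)&~pm).sum()
        return c
    best=min((minimize(cost,np.array(v0)+np.random.randn(3)*[.004,.004,.05],method="Nelder-Mead",options=dict(initial_simplex=None,xatol=1e-4)) for _ in range(12)),key=lambda r:r.fun)
    print(k,best.x,np.degrees(best.x[2]),best.fun,cost(v0))
    for p in(T,S):
        c=np.array(proj(p,[*best.x[:2],.06])).astype(int);s=4
        x0,y0=c[0]-33,c[1]-37;cr=cv2.resize(p["color"][y0:y0+75,x0:x0+66,::-1],(264,300),interpolation=cv2.INTER_CUBIC)
        P=poly(k,*best.x)
        q=np.array([(np.array(proj(p,[*w,.04]))-[x0,y0]+.5)*s for w in P]).astype(np.int32);cv2.polylines(cr,[q],True,(0,255,0),1)
        print(" crop",x0,y0);tiles.append(cr)
cv2.imwrite("pics/fit1.png",np.vstack([np.hstack(tiles[0::2]),np.hstack(tiles[1::2])]))
E
python3 b.py
```

```text
plinth_round [ 0.603  0.259 -0.014] -0.786995005317005 365.0 385
 crop 103 153
 crop 206 275
plinth_square [ 0.44  -0.297  0.008] 0.4704821823742306 153.0 334
 crop 355 229
 crop 300 118
plinth_oblong [0.463 0.102 0.474] 27.151111825816432 333.0 585
 crop 173 217
 crop 288 221
```

View pics/fit1.png

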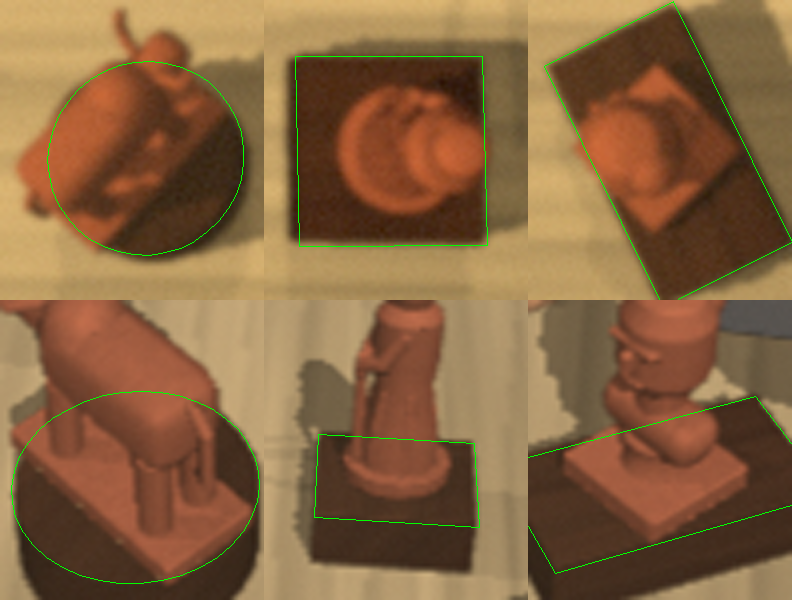

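```bash
cat > c.py <<'E'
from h import *
np.set_printoptions(precision=3,suppress=True)
T=env.get_image("top");S=env.get_image("side")
def g(p,x0,y0,pts,z): return np.array([at(p,x0+u/4-.5,y0+v/4-.5,z)[:2] for u,v in pts])
for n,A in dict(bustT=g(T,173,217,[(127,65),(212,155),(127,232)],.054),bustS=g(S,288,221,[(37,160),(127,228),(219,168)],.054),
 bullT=g(T,103,153,[(18,165),(110,243),(228,110)],.052),bullS=g(S,206,275,[(12,132),(168,270),(250,208)],.052)).items():
    e=np.diff(A,axis=0);print(n,A.tolist(),"len",np.linalg.norm(e,axis=1),"ang",np.degrees(np.arctan2(e[:,1],e[:,0])),"ctr",(A[0]+A[2])/2)
print("fig",at(T,355+138/4-.5,229+150/4-.5,.052),at(S,300+(397-264)/4-.5,118+162/4-.5,.052))
for p in(T,S):
    print([(np.round(d["conf"],2),at(p,*d["pixel"],0)) for d in env.tip_of("mat",p)[:1]])
s=env.observe();print(s["time_s"],s["q"])
E
python3 c.py
```

```text
bustT [[0.5112644307710962, 0.10851828465232752], [0.46193690514748015, 0.06082052340244767], [0.4195859533146259, 0.1067017916398402]] len [0.069 0.062] ang [-135.962  132.709] ctr [0.465 0.108]
bustS [[0.5108518369947291, 0.10759522687273959], [0.46511895373588263, 0.15071364797719466], [0.4206746628652099, 0.10367767721359811]] len [0.063 0.065] ang [ 136.685 -133.377] ctr [0.466 0.106]
bullT [[0.5970243841730611, 0.32662940895799725], [0.553739649758973, 0.2741431212522967], [0.6287587261988341, 0.21093907726765165]] len [0.068 0.098] ang [-129.512  -40.114] ctr [0.613 0.269]
bullS [[0.6607889723589553, 0.24594054965571777], [0.580990435146537, 0.3144458676258075], [0.5503412446960287, 0.27804150829292373]] len [0.105 0.048] ang [ 139.355 -130.094] ctr [0.606 0.262]
fig [ 0.44  -0.3    0.052] [ 0.441 -0.299  0.052]
[(np.float64(0.61), array([ 0.579, -0.133,  0.   ]))]
[(np.float64(0.65), array([ 0.585, -0.153,  0.   ]))]
3.0 [ 54.816  21.806  74.336  -0.001  83.856 -12.336]
```

```bash
cat > d.py <<'E'
import sys
from h import *
np.set_printoptions(precision=2,suppress=True)
# each arg x,y,z,heading : deltas from the current pose, tool axes, cm/deg
s=env.observe();R=np.array(s["tool_rot"]);p=np.array(s["position"])
if np.max(np.abs(p))>5:p=p/100
h=np.degrees(np.arctan2(R[1,1],R[0,1]))
print("t",round(s["time_s"],2),"p",p.round(4),"head",round(h,2),"tilt",R[:,2],"w",round(s["grip_width"],4),"F",s["gripper_force"],"q6",s["q"][5])
for a in sys.argv[1:]:
    *X,hd=map(float,a.split(","));d=R.T@(np.array(X)-p)*100
    print("->",a,"az",round(-((hd-h+180)%360-180),2),"t",d)
E
python3 d.py .465,.106,.25,135
```

```text
t 3.0 p [0.21 0.51 0.23] head 67.15 tilt [ 0.  0. -1.] w 0.0856 F 0.0 q6 -12.335793371309617
-> .465,.106,.25,135 az -67.85 t [-38.74 -27.17  -1.87]
```

move_arm(
  plan=[
    [0,0,-8,-4,-2.8,-0.4,1],
    [0,0,-16,-8,-5.6,-0.8,1],
    [0,0,-24,-12,-8.4,-1.2,1],
    [0,0,-32,-16,-11.2,-1.6,1],
    [0,0,-40,-20,-14,-1.9,1],
  ],
  squeeze=60,
)

```text
time_s: 3.5
position: [0.3324, 0.3183, 0.2492]
tool_rot: [[-0.967, -0.256, 0.001], [-0.256, 0.967, 0.0], [-0.001, 0.0, -1.0]]
ft_force: [0.6, 0.4, -0.2]
grip_width: 0.0852
gripper_force: 0.0
```

```bash
python3 d.py .465,.106,.25,135
```

```text
t 3.5 p [0.33 0.32 0.25] head 104.82 tilt [ 0.  0. -1.] w 0.0852 F 0.0 q6 -75.85546577457414
-> .465,.106,.25,135 az -30.18 t [ -7.39 -23.91  -0.08]
```

```bash
cat > e.py <<'E'
import sys,numpy as np
# chain of commanded poses x,y,z,heading: prints each step's az and tool shift (cm), as from the previous pose
P=[list(map(float,a.split(","))) for a in sys.argv[1:]]
for a,b in zip(P,P[1:]):
    h=np.radians(a[3]);d=100*(np.array(b[:3])-a[:3])
    x=np.array([-np.sin(h),np.cos(h),0]);y=np.array([np.cos(h),np.sin(h),0])
    print(b,"az",round(-((b[3]-a[3]+180)%360-180),2),"t",(d@x).round(2),(d@y).round(2),(-d[2]).round(2),"dist",np.linalg.norm(d).round(1))
E
python3 e.py .3441,.2999,.25,107.15 .465,.106,.25,135 .465,.106,.11,135 .465,.106,.3,135 .575,-.135,.3,90 .575,-.135,.08,90
```

```text
[0.465, 0.106, 0.25, 135.0] az -27.85 t -5.83 -22.09 -0.0 dist 22.9
[0.465, 0.106, 0.11, 135.0] az -0.0 t 0.0 0.0 14.0 dist 14.0
[0.465, 0.106, 0.3, 135.0] az -0.0 t 0.0 0.0 -19.0 dist 19.0
[0.575, -0.135, 0.3, 90.0] az 45.0 t 9.26 -24.82 -0.0 dist 26.5
[0.575, -0.135, 0.08, 90.0] az -0.0 t 0.0 0.0 22.0 dist 22.0
```

move_arm(
  plan=[
    [0,0,-6,-1.2,-4.6,0,1],
    [0,0,-13,-2.4,-9.1,0,1],
    [0,0,-20,-3.7,-13.7,0,1],
    [0,0,-26,-4.8,-18.2,0,1],
    [0,0,-27.8,-5.8,-22.1,0,1],
  ],
)

```text
time_s: 4.0
position: [0.4441, 0.1181, 0.249]
tool_rot: [[-0.738, -0.675, 0.001], [-0.675, 0.738, -0.0], [-0.0, -0.0, -1.0]]
ft_force: [0.0, 1.5, 0.8]
grip_width: 0.0856
gripper_force: 0.0
```

move_arm(
  plan=[
    [0,0,0,0,0,0,1],
    [0,0,0,0,0,0,1],
    [0,0,0,0,0,3,1],
    [0,0,0,0,0,6,1],
    [0,0,0,0,0,6,1],
  ],
)

```text
time_s: 4.5
position: [0.441, 0.1215, 0.1863]
tool_rot: [[-0.739, -0.674, -0.007], [-0.674, 0.739, 0.0], [0.005, 0.005, -1.0]]
ft_force: [0.6, 0.1, 0.1]
grip_width: 0.0855
gripper_force: 0.0
```

```bash
python3 d.py .465,.106,.11,135
python3 - <<'E'
from h import *
T=env.get_image("top");S=env.get_image("side")
o=[]
for p in(T,S):
    c=np.array(proj(p,[.465,.106,.15])).astype(int);x0,y0=c[0]-50,c[1]-55
    o.append(cv2.resize(p["color"][y0:y0+110,x0:x0+100,::-1],(400,440)))
cv2.imwrite("pics/g1.png",np.hstack(o))
E
```

```text
t 4.5 p [0.44 0.12 0.19] head 132.39 tilt [-0.01  0.   -1.  ] w 0.0855 F 0.0 q6 -131.88368036836695
-> .465,.106,.11,135 az -2.61 t [-0.77 -2.8   7.62]
```

View pics/g1.png

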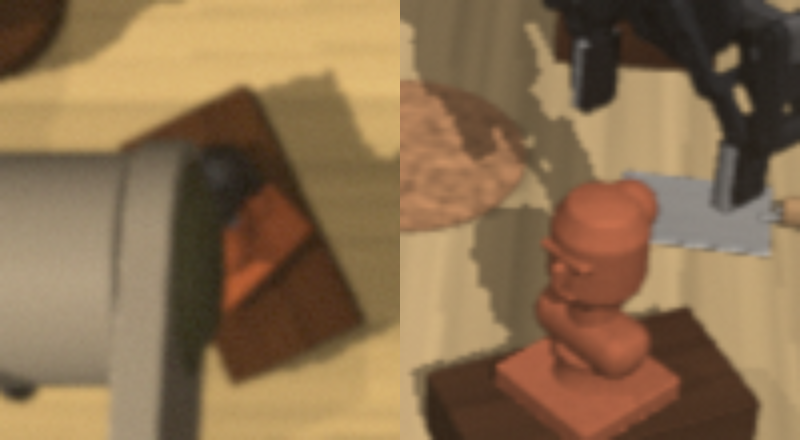

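move_arm(
  plan=[
    [0,0,-2.6,-0.8,-2.8,0,1],
    [0,0,-2.6,-0.8,-2.8,0,1],
    [0,0,-2.6,-0.8,-2.8,2.5,1],
    [0,0,-2.6,-0.8,-2.8,5,1],
    [0,0,-2.6,-0.8,-2.8,7.6,1],
  ],
)

```text
time_s: 5.1
position: [0.4685, 0.1056, 0.1136]
tool_rot: [[-0.708, -0.706, 0.003], [-0.706, 0.708, 0.0], [-0.002, -0.002, -1.0]]
ft_force: [-0.2, -0.2, -0.5]
grip_width: 0.0855
gripper_force: 0.0
```

move_arm(
  plan=[
    [0,0,0,0,0,0,1],
    [0,0,0,0,0,0,-1],
    [0,0,0,0,0,0,-1],
    [0,0,0,0,0,0,-1],
    [0,0,0,0,0,0,-1],
  ],
)

```text
time_s: 5.6
position: [0.4684, 0.1055, 0.1146]
tool_rot: [[-0.708, -0.706, 0.002], [-0.706, 0.708, 0.001], [-0.002, -0.001, -1.0]]
ft_force: [-3.5, 2.4, 10.3]
grip_width: 0.0463
gripper_force: 60.3
```

move_arm(
  plan=[
    [0,0,0,0,0,0,-1],
    [0,0,0,0,0,0,-1],
    [0,0,0,0,0,0,-1],
  ],
)

```text
time_s: 5.9
position: [0.4684, 0.1055, 0.1146]
tool_rot: [[-0.708, -0.706, 0.002], [-0.706, 0.708, 0.001], [-0.002, -0.001, -1.0]]
ft_force: [-3.6, 3.9, 10.0]
grip_width: 0.0464
gripper_force: 60.3
```

```bash
python3 d.py .465,.106,.28,135
```

```text
t 5.9 p [0.47 0.11 0.11] head 134.91 tilt [ 0.  0. -1.] w 0.0464 F 60.335887998808175 q6 -136.42792664795058
-> .465,.106,.28,135 az -0.09 t [  0.17   0.26 -16.54]
```

move_arm(
  plan=[
    [0,0,0,0,0,-1,-1],
    [0,0,0,0,0,-4,-1],
    [0,0,0,0,0,-8,-1],
    [0,0,0,0,0,-12,-1],
    [0,0,0,0,0,-16,-1],
  ],
)

```text
time_s: 6.4
position: [0.4674, 0.105, 0.2752]
tool_rot: [[-0.708, -0.706, 0.0], [-0.706, 0.708, -0.0], [0.0, -0.0, -1.0]]
ft_force: [1.5, -0.0, -5.3]
grip_width: 0.046
gripper_force: 63.4
```

```bash
python3 d.py .577,-.136,.275,90; python3 e.py .468,.1055,.275,134.9 .577,-.136,.275,90
```

```text
t 6.4 p [0.47 0.1  0.28] head 134.9 tilt [ 0. -0. -1.] w 0.046 F 63.35566675057635 q6 -136.43037602271983
-> .577,-.136,.275,90 az 44.9 t [  9.25 -24.81   0.02]
[0.577, -0.136, 0.275, 90.0] az 44.9 t 9.33 -24.8 -0.0 dist 26.5
```

move_arm(
  plan=[
    [0,0,8,1.3,-3.5,0,-1],
    [0,0,16,2.6,-7,0,-1],
    [0,0,24,3.9,-10.5,0,-1],
    [0,0,32,5.2,-14,0,-1],
    [0,0,40,6.5,-17.5,0,-1],
  ],
)

```text
time_s: 6.9
position: [0.5456, -0.0662, 0.2734]
tool_rot: [[-0.997, -0.08, -0.0], [-0.08, 0.997, -0.0], [0.0, 0.0, -1.0]]
ft_force: [0.8, -0.0, -4.6]
grip_width: 0.046
gripper_force: 63.4
```

move_arm(
  plan=[
    [0,0,0,0,0,0,-1],
  ],
)

```text
time_s: 7.0
position: [0.5465, -0.0686, 0.2725]
tool_rot: [[-0.997, -0.078, -0.0], [-0.078, 0.997, -0.001], [0.001, -0.001, -1.0]]
ft_force: [-0.2, 1.4, -4.2]
grip_width: 0.0465
gripper_force: 63.7
```

```bash
python3 d.py .577,-.136,.1,90
```

```text
t 7.0 p [ 0.55 -0.07  0.27] head 94.47 tilt [-0. -0. -1.] w 0.0465 F 63.66449287394062 q6 -113.90303475558656
-> .577,-.136,.1,90 az 4.47 t [-2.52 -6.94 17.26]
```

move_arm(
  plan=[
    [0,0,4.5,-1.3,-3.5,0,-1],
    [0,0,4.5,-2.5,-6.9,3,-1],
    [0,0,4.5,-2.5,-6.9,8,-1],
    [0,0,4.5,-2.5,-6.9,13,-1],
    [0,0,4.5,-2.5,-6.9,17,-1],
  ],
)

```text
time_s: 7.5
position: [0.5752, -0.1308, 0.1006]
tool_rot: [[-1.0, -0.008, -0.002], [-0.008, 1.0, 0.001], [0.002, 0.001, -1.0]]
ft_force: [0.8, -0.2, -4.0]
grip_width: 0.0461
gripper_force: 64.3
```

move_arm(
  plan=[
    [0,0,0,0,0,0,-1],
    [0,0,0,0,0,0.5,-1],
    [0,0,0,0,0,1,-1],
    [0,0,0,0,0,1.5,-1],
  ],
)

```text
time_s: 7.9
position: [0.5773, -0.1317, 0.0897]
tool_rot: [[-1.0, -0.007, 0.004], [-0.007, 1.0, -0.002], [-0.004, -0.002, -1.0]]
ft_force: [-0.9, -0.1, -4.0]
grip_width: 0.0461
gripper_force: 64.6
```

```bash
python3 d.py .577,-.136,.0806,90
```

```text
t 7.9 p [ 0.58 -0.13  0.09] head 90.43 tilt [ 0. -0. -1.] w 0.0461 F 64.56220782827586 q6 -114.71991912873618
-> .577,-.136,.0806,90 az 0.43 t [ 0.04 -0.43  0.91]
```

move_arm(
  plan=[
    [0,0,0,0,0,0.2,-1],
    [0,0,0,0,0,0.4,-1],
    [0,0,0,0,0,0.6,-1],
    [0,0,0,0,0,0.7,-1],
    [0,0,0,0,0,0.7,-1],
  ],
)

```text
time_s: 8.4
position: [0.5765, -0.1314, 0.0809]
tool_rot: [[-1.0, -0.007, 0.0], [-0.007, 1.0, -0.0], [-0.0, -0.0, -1.0]]
ft_force: [-0.4, -0.7, -4.8]
grip_width: 0.046
gripper_force: 64.5
```

move_arm(
  plan=[
    [0,0,0,0,0,0.05,-1],
    [0,0,0,0,0,0.1,-1],
    [0,0,0,0,0,0.15,-1],
    [0,0,0,0,0,0.15,-1],
  ],
)

```text
time_s: 8.8
position: [0.5767, -0.1314, 0.0807]
tool_rot: [[-1.0, -0.007, 0.002], [-0.007, 1.0, -0.001], [-0.002, -0.001, -1.0]]
ft_force: [-2.8, 3.3, 7.5]
grip_width: 0.0461
gripper_force: 65.5
```

move_arm(
  plan=[
    [0,0,0,0,0,0,0.2],
    [0,0,0,0,0,0,0.6],
    [0,0,0,0,0,0,1],
    [0,0,0,0,0,0,1],
    [0,0,0,0,0,0,1],
  ],
)

```text
time_s: 9.3
position: [0.5764, -0.1315, 0.0793]
tool_rot: [[-1.0, -0.007, 0.0], [-0.007, 1.0, -0.0], [-0.0, -0.0, -1.0]]
ft_force: [-0.6, 0.8, -0.2]
grip_width: 0.0852
gripper_force: 0.0
```

move_arm(
  plan=[
    [0,0,0,0,0,-2,1],
    [0,0,0,0,0,-6,1],
    [0,0,0,0,0,-10,1],
    [0,0,0,0,0,-14,1],
    [0,0,0,0,0,-17,1],
  ],
)

```text
time_s: 9.8
position: [0.5765, -0.1315, 0.2521]
tool_rot: [[-1.0, -0.007, 0.002], [-0.007, 1.0, -0.001], [-0.002, -0.001, -1.0]]
ft_force: [-0.2, -0.5, 0.0]
grip_width: 0.0853
gripper_force: 0.0
```

```bash
python3 d.py .606,.262,.2,49.4; python3 e.py .5767,-.1314,.25,90.4  .606,.262,.22,49.4 .606,.262,.09,49.4 .606,.262,.27,49.4 .463,.102,.27,117 .463,.102,.11,117
```

```text
t 9.8 p [ 0.58 -0.13  0.25] head 90.41 tilt [ 0. -0. -1.] w 0.0853 F 0.0 q6 -114.71478693488396
-> .606,.262,.2,49.4 az 41.01 t [-3.21 39.34  5.17]
[0.606, 0.262, 0.22, 49.4] az 41.0 t -3.2 39.32 3.0 dist 39.6
[0.606, 0.262, 0.09, 49.4] az -0.0 t 0.0 0.0 13.0 dist 13.0
[0.606, 0.262, 0.27, 49.4] az -0.0 t 0.0 0.0 -18.0 dist 18.0
[0.463, 0.102, 0.27, 117.0] az -67.6 t 0.45 -21.45 -0.0 dist 21.5
[0.463, 0.102, 0.11, 117.0] az -0.0 t 0.0 0.0 16.0 dist 16.0
```

move_arm(
  plan=[
    [0,0,6,-0.3,4,0,1],
    [0,0,12,-0.6,8,0,1],
    [0,0,18,-1,12,0,1],
    [0,0,24,-1.3,16,0,1],
    [0,0,30,-1.6,20,0,1],
  ],
)

```text
time_s: 10.3
position: [0.5909, 0.0703, 0.2494]
tool_rot: [[-0.867, 0.498, 0.0], [0.498, 0.867, -0.0], [-0.0, 0.0, -1.0]]
ft_force: [0.1, -0.1, 1.0]
grip_width: 0.0853
gripper_force: 0.0
```

move_arm(
  plan=[
    [0,0,0,0,0,0,1],
  ],
)

```text
time_s: 10.4
position: [0.5907, 0.0729, 0.2493]
tool_rot: [[-0.87, 0.492, 0.0], [0.492, 0.87, 0.001], [0.0, 0.001, -1.0]]
ft_force: [-0.8, -0.1, 0.4]
grip_width: 0.0855
gripper_force: 0.0
```

```bash
python3 d.py .606,.262,.2,49.4
```

```text
t 10.4 p [0.59 0.07 0.25] head 60.51 tilt [ 0.  0. -1.] w 0.0855 F 0.0 q6 -64.88138474238009
-> .606,.262,.2,49.4 az 11.11 t [ 7.97 17.21  4.95]
```

move_arm(
  plan=[
    [0,0,3,2,4.3,0,1],
    [0,0,6,4,8.6,0,1],
    [0,0,9,6,12.9,1,1],
    [0,0,11,8,17.2,2,1],
    [0,0,11,8,17.2,3,1],
  ],
)

```text
time_s: 10.9
position: [0.6058, 0.2624, 0.2182]
tool_rot: [[-0.763, 0.647, -0.0], [0.647, 0.763, 0.001], [0.001, 0.0, -1.0]]
ft_force: [-0.3, -1.1, -0.5]
grip_width: 0.0854
gripper_force: 0.0
```

move_arm(
  plan=[
    [0,0,0,0,0,0,1],
  ],
)

```text
time_s: 11.0
position: [0.6058, 0.2579, 0.2174]
tool_rot: [[-0.761, 0.649, -0.003], [0.649, 0.761, -0.001], [0.002, -0.003, -1.0]]
ft_force: [-0.1, -0.1, -0.8]
grip_width: 0.0855
gripper_force: 0.0
```

```bash
python3 d.py .606,.262,.09,49.4
python3 - <<'E'
from h import *
T=env.get_image("top");S=env.get_image("side")
o=[]
p=S
for X in([.606,.262,.12],[.577,-.133,.06]):
    c=np.array(proj(p,X)).astype(int);x0,y0=c[0]-45,c[1]-60
    o.append(cv2.resize(p["color"][y0:y0+120,x0:x0+90,::-1],(390,520)))
cv2.imwrite("pics/g2.png",np.hstack(o))
for q in(T,S): print([(round(d["conf"],2),at(q,*d["pixel"],.006)) for d in env.tip_of("bust",q)[:1]])
E
```

```text
t 11.0 p [0.61 0.26 0.22] head 49.52 tilt [-0. -0. -1.] w 0.0855 F 0.0 q6 -36.72950106032625
-> .606,.262,.09,49.4 az 0.12 t [ 0.23  0.36 12.74]
[(0.86, array([ 0.58095762, -0.12070554,  0.006     ]))]
[(0.89, array([ 0.57737236, -0.13201961,  0.006     ]))]
```

View pics/g2.png

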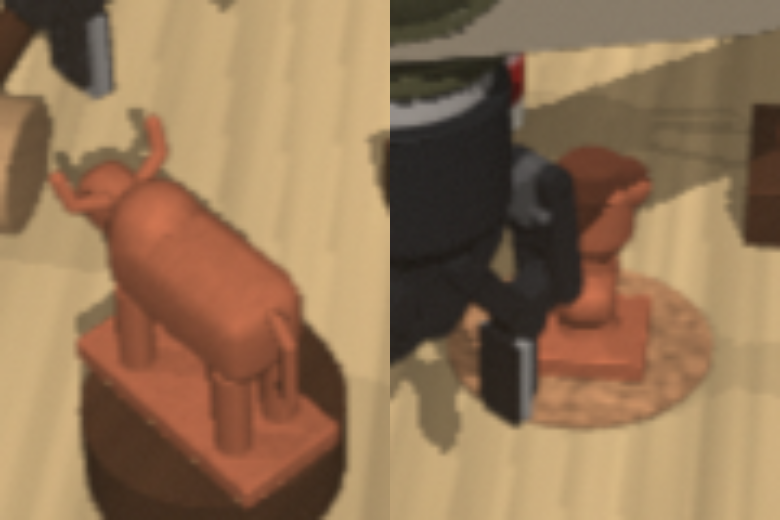

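move_arm(
  plan=[
    [0,0,0,0.2,0.35,1,1],
    [0,0,0,0.2,0.35,4,1],
    [0,0,0,0.2,0.35,7,1],
    [0,0,0,0.2,0.35,10,1],
    [0,0,0,0.2,0.35,12.5,1],
  ],
)

```text
time_s: 11.7
position: [0.6067, 0.2611, 0.0924]
tool_rot: [[-0.759, 0.651, -0.001], [0.651, 0.759, -0.0], [0.001, -0.001, -1.0]]
ft_force: [0.1, -0.4, 0.0]
grip_width: 0.0852
gripper_force: 0.0
```

move_arm(
  plan=[
    [0,0,0,0,0,0,1],
    [0,0,0,0,0,0,-1],
    [0,0,0,0,0,0,-1],
    [0,0,0,0,0,0,-1],
    [0,0,0,0,0,0,-1],
  ],
)

```text
time_s: 12.2
position: [0.6078, 0.2619, 0.096]
tool_rot: [[-0.759, 0.651, 0.003], [0.651, 0.759, 0.001], [-0.002, 0.003, -1.0]]
ft_force: [-0.4, 0.8, 5.0]
grip_width: 0.0389
gripper_force: 62.3
```

move_arm(
  plan=[
    [0,0,0,0,0,0,-1],
    [0,0,0,0,0,0,-1],
    [0,0,0,0,0,0,-1],
  ],
)

```text
time_s: 12.5
position: [0.6078, 0.2619, 0.096]
tool_rot: [[-0.759, 0.651, 0.003], [0.651, 0.759, 0.001], [-0.002, 0.003, -1.0]]
ft_force: [0.4, -0.2, 5.7]
grip_width: 0.0395
gripper_force: 62.3
```

move_arm(
  plan=[
    [0,0,0,0,0,-1,-1],
    [0,0,0,0,0,-4,-1],
    [0,0,0,0,0,-8,-1],
    [0,0,0,0,0,-12,-1],
    [0,0,0,0,0,-16,-1],
  ],
)

```text
time_s: 13.0
position: [0.6064, 0.2616, 0.2558]
tool_rot: [[-0.759, 0.651, -0.002], [0.651, 0.759, -0.0], [0.001, -0.001, -1.0]]
ft_force: [0.8, 0.2, -4.0]
grip_width: 0.0392
gripper_force: 61.4
```

```bash
python3 d.py .463,.102,.27,117
```

```text
t 13.0 p [0.61 0.26 0.26] head 49.41 tilt [-0. -0. -1.] w 0.0392 F 61.358338594436646 q6 -36.32383042599162
-> .463,.102,.27,117 az -67.59 t [  0.51 -21.45  -1.39]
```

move_arm(
  plan=[
    [0,0,-8,0,-2,0,-1],
    [0,0,-16,0,-4,0,-1],
    [0,0,-24,0.1,-7,0,-1],
    [0,0,-32,0.2,-9.5,0,-1],
    [0,0,-40,0.2,-12,0,-1],
  ],
)

```text
time_s: 13.5
position: [0.5261, 0.1712, 0.2543]
tool_rot: [[-1.0, 0.004, -0.001], [0.004, 1.0, -0.0], [0.001, -0.0, -1.0]]
ft_force: [0.2, 0.6, -4.2]
grip_width: 0.0394
gripper_force: 62.0
```

move_arm(
  plan=[
    [0,0,0,0,0,0,-1],
  ],
)

```text
time_s: 13.6
position: [0.5256, 0.1703, 0.2548]
tool_rot: [[-1.0, 0.008, -0.002], [0.008, 1.0, -0.001], [0.002, -0.001, -1.0]]
ft_force: [-0.5, 0.6, -4.7]
grip_width: 0.0392
gripper_force: 62.1
```

```bash
python3 d.py .463,.102,.15,117
```

```text
t 13.6 p [0.53 0.17 0.25] head 89.53 tilt [-0. -0. -1.] w 0.0392 F 62.12368369102478 q6 -83.84005204756177
-> .463,.102,.15,117 az -27.47 t [ 6.18 -6.87 10.5 ]
```

move_arm(
  plan=[
    [0,0,-7,1.6,-1.8,0,-1],
    [0,0,-14,3.2,-3.6,0,-1],
    [0,0,-21,4.8,-5.4,2,-1],
    [0,0,-27.5,6.2,-6.9,5,-1],
    [0,0,-27.5,6.2,-6.9,8,-1],
  ],
)

```text
time_s: 14.1
position: [0.4635, 0.1027, 0.174]
tool_rot: [[-0.891, -0.453, -0.0], [-0.453, 0.891, -0.0], [0.0, -0.0, -1.0]]
ft_force: [0.4, -0.3, -5.6]
grip_width: 0.0391
gripper_force: 62.4
```

move_arm(
  plan=[
    [0,0,0,0,0,0.5,-1],
    [0,0,0,0,0,0.5,-1],
  ],
)

```text
time_s: 14.3
position: [0.4651, 0.1038, 0.1694]
tool_rot: [[-0.892, -0.452, -0.001], [-0.452, 0.892, 0.0], [0.001, 0.001, -1.0]]
ft_force: [0.6, -0.3, -3.5]
grip_width: 0.0392
gripper_force: 62.2
```

```bash
python3 d.py .463,.102,.096,117;cat > f.py <<'E'
# overlay: piece base (at bottom height zb) model at given pose, and crop.  args: out x y zb yaw w h
import sys
from h import *
out=sys.argv[1];x,y,zb,yaw,w,h,px,py,pyaw,pw,ph=map(float,sys.argv[2:])
def rect(x,y,z,yaw,w,h):
    a=np.radians(yaw)
    if h==0: th=np.linspace(0,2*np.pi,40);P=np.c_[np.cos(th),np.sin(th)]*w/2
    else: P=np.array([[1,1],[-1,1],[-1,-1],[1,-1]])*[w/2,h/2]
    return [[*(np.array([[np.cos(a),-np.sin(a)],[np.sin(a),np.cos(a)]])@p+[x,y]),z] for p in P]
o=[]
for n in("top","side"):
    p=env.get_image(n);c=np.array(proj(p,[x,y,zb+.03])).astype(int);x0,y0=c[0]-40,c[1]-45
    cr=cv2.resize(p["color"][y0:y0+90,x0:x0+80,::-1],(400,450),interpolation=cv2.INTER_CUBIC)
    for X,col in((rect(x,y,zb,yaw,w,h),(255,255,0)),(rect(px,py,.04,pyaw,pw,ph),(0,255,0))):
        cv2.polylines(cr,[np.array([(np.array(proj(p,q))-[x0,y0]+.5)*5 for q in X]).astype(np.int32)],True,col,1)
    o.append(cr);print(n,x0,y0)
cv2.imwrite(out,np.hstack(o))
E
python3 f.py pics/g3.png .463 .102 .109 27 .108 .05 .463 .102 27.1 .15 .08
```

```text
t 14.3 p [0.47 0.1  0.17] head 116.85 tilt [-0.  0. -1.] w 0.0392 F 62.181265354156494 q6 -118.5545429074294
-> .463,.102,.096,117 az -0.15 t [ 0.26 -0.07  7.34]
top 160 208
side 283 182
```

View pics/g3.png

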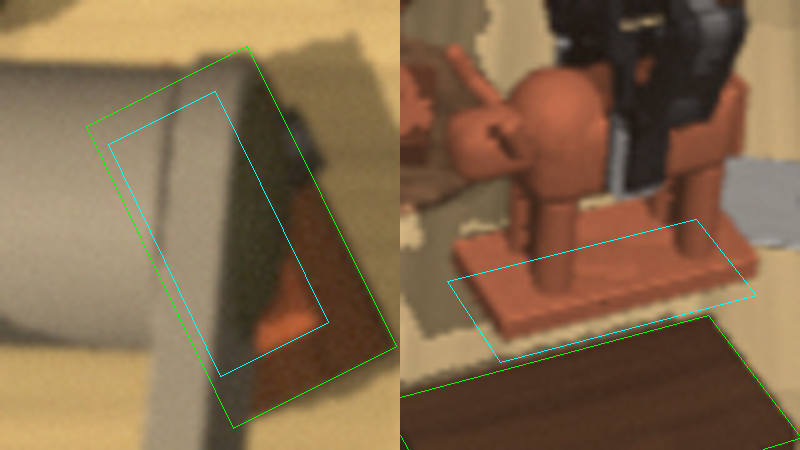

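move_arm(
  plan=[
    [0,0,0,0.2,0,1,-1],
    [0,0,0,0.2,0,3,-1],
    [0,0,0,0.2,0,5,-1],
    [0,0,0,0.2,0,6,-1],
    [0,0,0,0.2,0,6.4,-1],
  ],
)

```text
time_s: 14.9
position: [0.4629, 0.1027, 0.1047]
tool_rot: [[-0.892, -0.453, -0.001], [-0.453, 0.892, 0.0], [0.001, 0.0, -1.0]]
ft_force: [1.0, -1.0, -3.8]
grip_width: 0.0392
gripper_force: 62.3
```

move_arm(
  plan=[
    [0,0,0,0,0,0.1,-1],
    [0,0,0,0,0,0.2,-1],
    [0,0,0,0,0,0.3,-1],
    [0,0,0,0,0,0.4,-1],
    [0,0,0,0,0,0.5,-1],
  ],
)

```text
time_s: 15.4
position: [0.4631, 0.1027, 0.1005]
tool_rot: [[-0.892, -0.453, 0.001], [-0.453, 0.892, -0.0], [-0.001, -0.0, -1.0]]
ft_force: [-0.8, 0.2, -4.4]
grip_width: 0.0394
gripper_force: 62.3
```

move_arm(
  plan=[
    [0,0,0,0,0,0.1,-1],
    [0,0,0,0,0,0.2,-1],
    [0,0,0,0,0,0.3,-1],
    [0,0,0,0,0,0.4,-1],
    [0,0,0,0,0,0.4,-1],
  ],
)

```text
time_s: 15.9
position: [0.4629, 0.1026, 0.0962]
tool_rot: [[-0.892, -0.453, -0.0], [-0.453, 0.892, -0.0], [0.0, 0.0, -1.0]]
ft_force: [-0.2, 1.2, -4.8]
grip_width: 0.039
gripper_force: 62.3
```

```bash
python3 f.py pics/g4.png .463 .1027 .04 27 .108 .05 .463 .102 27.1 .15 .08
```

```text
top 165 209
side 281 209
```

View pics/g4.png

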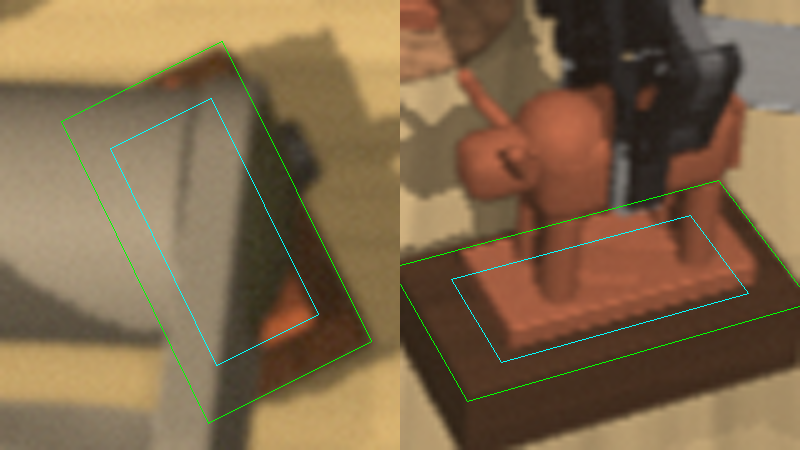

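move_arm(
  plan=[
    [0,0,0,0,0,0.1,-1],
    [0,0,0,0,0,0.2,-1],
    [0,0,0,0,0,0.3,-1],
    [0,0,0,0,0,0.3,-1],
  ],
)

```text
time_s: 16.4
position: [0.4631, 0.1026, 0.0959]
tool_rot: [[-0.892, -0.453, 0.002], [-0.453, 0.892, -0.0], [-0.002, -0.001, -1.0]]
ft_force: [-10.1, -2.5, 27.0]
grip_width: 0.0395
gripper_force: 66.5
```

move_arm(
  plan=[
    [0,0,0,0,0,-0.15,-1],
    [0,0,0,0,0,-0.2,0.2],
    [0,0,0,0,0,-0.2,1],
    [0,0,0,0,0,-0.2,1],
    [0,0,0,0,0,-0.2,1],
  ],
)

```text
time_s: 16.9
position: [0.4631, 0.1027, 0.0952]
tool_rot: [[-0.892, -0.453, -0.0], [-0.453, 0.892, -0.0], [0.0, 0.0, -1.0]]
ft_force: [0.1, -0.4, -0.3]
grip_width: 0.0854
gripper_force: 0.0
```

move_arm(
  plan=[
    [0,0,0,0,0,-2,1],
    [0,0,0,0,0,-6,1],
    [0,0,0,0,0,-10,1],
    [0,0,0,0,0,-14,1],
    [0,0,0,0,0,-17,1],
  ],
)

```text
time_s: 17.4
position: [0.4632, 0.1027, 0.2678]
tool_rot: [[-0.892, -0.453, 0.002], [-0.453, 0.892, -0.0], [-0.002, -0.001, -1.0]]
ft_force: [0.5, 0.7, -0.0]
grip_width: 0.0853
gripper_force: 0.0
```

```bash
python3 d.py  .44,-.3,.26,90; python3 e.py .463,.1026,.268,117 .44,-.3,.26,90
```

```text
t 17.4 p [0.46 0.1  0.27] head 116.91 tilt [ 0. -0. -1.] w 0.0853 F 0.0 q6 -118.75344474364742
-> .44,-.3,.26,90 az 26.91 t [ 20.29 -34.86   0.78]
[0.44, -0.3, 0.26, 90.0] az 27.0 t 20.33 -34.83 0.8 dist 40.3
```

move_arm(
  plan=[
    [0,0,5,2,-3.5,0,1],
    [0,0,10,4,-7,0,1],
    [0,0,15,6,-10.5,0,1],
    [0,0,20,8,-14,0,1],
    [0,0,25,10,-17.5,0,1],
  ],
)

```text
time_s: 17.9
position: [0.4527, -0.1002, 0.2653]
tool_rot: [[-1.0, -0.03, 0.0], [-0.03, 1.0, -0.0], [-0.0, -0.0, -1.0]]
ft_force: [0.4, -0.4, -0.4]
grip_width: 0.0854
gripper_force: 0.0
```

move_arm(
  plan=[
    [0,0,0,0,0,0,1],
  ],
)

```text
time_s: 18.0
position: [0.4529, -0.1024, 0.2649]
tool_rot: [[-1.0, -0.026, -0.001], [-0.026, 1.0, -0.001], [0.001, -0.001, -1.0]]
ft_force: [0.8, 0.2, -0.6]
grip_width: 0.085
gripper_force: 0.0
```

```bash
python3 d.py  .44,-.3,.25,90; python3 f.py pics/g5.png .463 .102 .04 27 .108 .05 .463 .102 27.1 .15 .08
```

```text
t 18.0 p [ 0.45 -0.1   0.26] head 91.5 tilt [-0. -0. -1.] w 0.085 F 0.0 q6 -118.87226467350538
-> .44,-.3,.25,90 az 1.5 t [  1.81 -19.71   1.51]
top 165 209
side 281 209
```

View pics/g5.png

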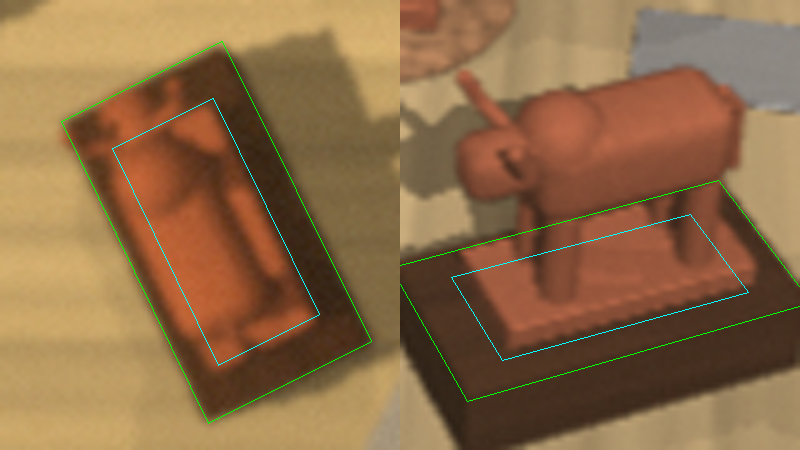

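```bash
cat > s.py <<'E'
# slab fit: python3 s.py kind x y zb yaw
import sys
from h import *
from scipy.optimize import minimize
kind=sys.argv[1];x,y,zb,yaw=map(float,sys.argv[2:])
B=lambda x0,x1,w,z0,z1:np.array([[a,b,c] for a in(x0,x1) for b in(-w,w) for c in(z0,z1)])
th=np.linspace(0,2*np.pi,24)
C=lambda r,z0,z1:np.array([[r*np.cos(t),r*np.sin(t),z] for t in th for z in(z0,z1)])
base,body={"bull":(B(-.054,.054,.025,0,.012),[B(-.06,.085,.03,.045,.105)]),
 "bust":(B(-.033,.033,.033,0,.014),[C(.034,.014,.13)]),
 "figure":(C(.035,0,.012),[C(.035,.012,.155)])}[kind]
V=[]
for n in("top","side"):
    p=env.get_image(n);hsv=cv2.cvtColor(p["color"],cv2.COLOR_RGB2HSV);r=p["color"].astype(int)
    m=((r[...,0]>1.75*r[...,1])&(r[...,0]>110))
    c=np.array(proj(p,[x,y,zb+.05])).astype(int);w=np.zeros_like(m);w[c[1]-50:c[1]+50,c[0]-50:c[0]+50]=1
    V.append((p,m,w))
def fill(p,P,v):
    a=v[2];X=P@np.array([[np.cos(a),-np.sin(a),0],[np.sin(a),np.cos(a),0],[0,0,1]]).T+[v[0],v[1],zb]
    q=np.array([proj(p,k) for k in X]);m=np.zeros((420,560),np.uint8)
    cv2.fillPoly(m,[cv2.convexHull(np.round(q*16).astype(np.int32))],1,8,4);return m>0
def cost(v,Vs):
    c=0
    for p,m,w in Vs:
        b=fill(p,base,v);u=b.copy()
        for k in body:u|=fill(p,k,v)
        c+=(b&~m).sum()+(m&~u&w).sum()
    return c
v0=np.array([x,y,np.radians(yaw)]);rng=np.random.default_rng(0)
for nm,Vs in(("top",V[:1]),("side",V[1:]),("both",V)):
    b=min((minimize(cost,v0+rng.normal(size=3)*[.005,.005,.06],args=(Vs,),method="Nelder-Mead",options=dict(initial_simplex=None)) for _ in range(25)),key=lambda r:r.fun)
    print(nm,b.x[:2].round(4),np.degrees(b.x[2]).round(1),b.fun,"start",cost(v0,Vs))
E
python3 s.py bull .461 .1 .04 27; python3 s.py figure .44 -.3 .04 0;  python3 s.py bust .577 -.132 .006 0
```

```text
top [0.4613 0.1055] 25.4 184.0 start 291
side [0.46   0.0962] 29.5 792.0 start 857
both [0.4615 0.1049] 25.7 1057.0 start 1148
top [ 0.4414 -0.301 ] 6.9 30.0 start 55
side [ 0.4404 -0.3234] -3.6 319.0 start 368
both [ 0.4417 -0.3019] 1.8 386.0 start 423
top [ 0.5781 -0.1279] 0.9 204.0 start 262
side [ 0.5765 -0.1413] 6.1 876.0 start 929
both [ 0.5774 -0.1291] -1.0 1126.0 start 1191
```

move_arm(
  plan=[
    [0,0,0.5,0.4,-4.2,0,1],
    [0,0,1,0.8,-8.4,0,1],
    [0,0,1.5,1.3,-12.6,0,1],
    [0,0,1.5,1.8,-16.8,0,1],
    [0,0,1.5,1.8,-19.7,0,1],
  ],
)

```text
time_s: 18.9
position: [0.4412, -0.2981, 0.2652]
tool_rot: [[-1.0, -0.007, -0.0], [-0.007, 1.0, -0.0], [0.0, -0.0, -1.0]]
ft_force: [0.2, 1.0, -0.2]
grip_width: 0.0854
gripper_force: 0.0
```

move_arm(
  plan=[
    [0,0,0,0,0,0,1],
    [0,0,0,0,0,0,1],
  ],
)

```text
time_s: 19.1
position: [0.4417, -0.2957, 0.2651]
tool_rot: [[-1.0, -0.007, -0.0], [-0.007, 1.0, 0.001], [0.0, 0.001, -1.0]]
ft_force: [0.3, 0.6, 0.8]
grip_width: 0.0853
gripper_force: 0.0
```

```bash
python3 d.py  .441,-.3,.126,90; python3 f.py pics/g6.png .441 -.3 .04 0 .07 0 .44 -.297 0.5 .105 .105
```

```text
t 19.1 p [ 0.44 -0.3   0.27] head 90.41 tilt [-0.  0. -1.] w 0.0853 F 0.0 q6 -136.99270010736996
-> .441,-.3,.126,90 az 0.41 t [ 0.06 -0.44 13.91]
top 350 220
side 293 106
```

View pics/g6.png

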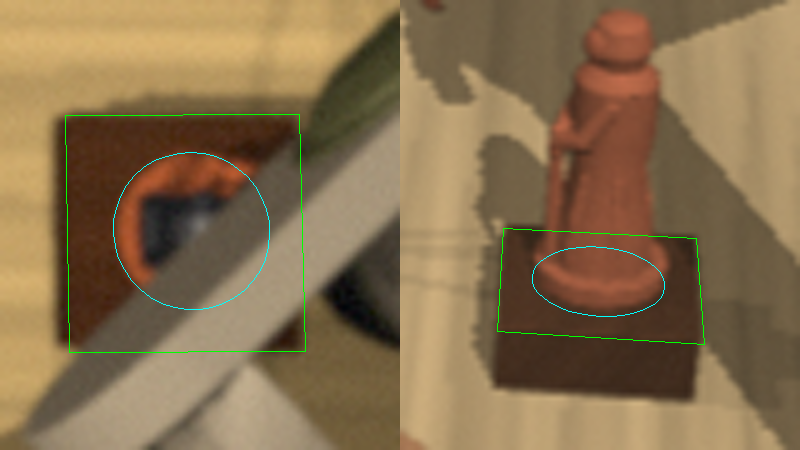

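move_arm(
  plan=[
    [0,0,0,0,-0.4,2,1],
    [0,0,0,0,-0.4,5,1],
    [0,0,0,0,-0.4,8,1],
    [0,0,0,0,-0.4,11,1],
    [0,0,0,0,-0.4,13.8,1],
  ],
)

```text
time_s: 19.7
position: [0.4418, -0.2987, 0.1266]
tool_rot: [[-1.0, -0.009, 0.0], [-0.009, 1.0, -0.0], [-0.0, -0.0, -1.0]]
ft_force: [0.6, -0.7, -0.1]
grip_width: 0.0855
gripper_force: 0.0
```

move_arm(
  plan=[
    [0,0,0,0,0,0,1],
    [0,0,0,0,0,0,-1],
    [0,0,0,0,0,0,-1],
    [0,0,0,0,0,0,-1],
    [0,0,0,0,0,0,-1],
  ],
)

```text
time_s: 20.2
position: [0.4423, -0.3008, 0.1292]
tool_rot: [[-1.0, -0.007, 0.003], [-0.007, 1.0, -0.003], [-0.003, -0.003, -1.0]]
ft_force: [-0.5, -0.5, 6.6]
grip_width: 0.0423
gripper_force: 60.5
```

move_arm(
  plan=[
    [0,0,0,0,0,0,-1],
    [0,0,0,0,0,0,-1],
    [0,0,0,0,0,0,-1],
  ],
)

```text
time_s: 20.5
position: [0.4422, -0.3008, 0.1292]
tool_rot: [[-1.0, -0.007, 0.003], [-0.007, 1.0, -0.003], [-0.003, -0.003, -1.0]]
ft_force: [-0.1, -0.5, 6.0]
grip_width: 0.0423
gripper_force: 60.5
```

move_arm(
  plan=[
    [0,0,0,0,0,-1,-1],
    [0,0,0,0,0,-4,-1],
    [0,0,0,0,0,-8,-1],
    [0,0,0,0,0,-12,-1],
    [0,0,0,0,0,-16,-1],
  ],
)

```text
time_s: 21.0
position: [0.4412, -0.2996, 0.2897]
tool_rot: [[-1.0, -0.007, 0.0], [-0.007, 1.0, -0.0], [-0.0, -0.0, -1.0]]
ft_force: [0.4, -0.9, -2.4]
grip_width: 0.0423
gripper_force: 61.9
```

```bash
python3 d.py .603,.259,.28,90; python3 f.py pics/g7.png .441 -.295 .2 0 .07 0 .44 -.297 0.5 .105 .105
```

```text
t 21.0 p [ 0.44 -0.3   0.29] head 90.41 tilt [ 0. -0. -1.] w 0.0423 F 61.89950365573168 q6 -137.3198670912548
-> .603,.259,.28,90 az 0.41 t [-16.58  55.75   0.97]
top 366 220
side 298 50
```

View pics/g7.png

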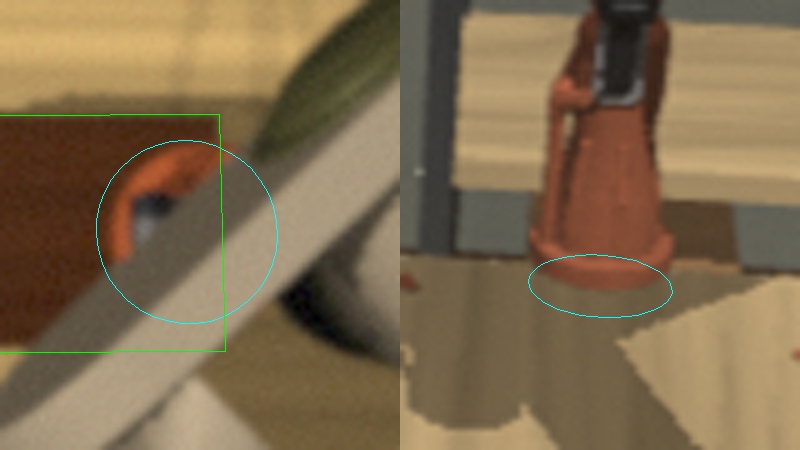

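move_arm(
  plan=[
    [0,0,0,-1,3.3,0,-1],
    [0,0,0,-2,7,0,-1],
    [0,0,0,-3.3,11,0,-1],
    [0,0,0,-4.5,15,0,-1],
    [0,0,0,-5.7,19,0,-1],
  ],
)

```text
time_s: 21.6
position: [0.497, -0.1079, 0.2868]
tool_rot: [[-1.0, -0.007, -0.001], [-0.007, 1.0, 0.001], [0.001, 0.001, -1.0]]
ft_force: [0.3, 0.4, -3.1]
grip_width: 0.0421
gripper_force: 62.1
```

move_arm(
  plan=[
    [0,0,0,-1.2,4,0,-1],
    [0,0,0,-2.4,8,0,-1],
    [0,0,0,-3.6,12,0,-1],
    [0,0,0,-4.8,16,0,-1],
    [0,0,0,-5.7,19,0,-1],
  ],
)

```text
time_s: 22.1
position: [0.5526, 0.0831, 0.2867]
tool_rot: [[-1.0, -0.008, -0.002], [-0.008, 1.0, 0.0], [0.002, 0.0, -1.0]]
ft_force: [0.1, -1.8, -3.0]
grip_width: 0.0424
gripper_force: 62.2
```

move_arm(
  plan=[
    [0,0,0,0,0,0,-1],
  ],
)

```text
time_s: 22.2
position: [0.5527, 0.0841, 0.2864]
tool_rot: [[-1.0, -0.011, -0.002], [-0.011, 1.0, 0.001], [0.002, 0.001, -1.0]]
ft_force: [-0.6, -0.3, -3.0]
grip_width: 0.0425
gripper_force: 62.3
```

```bash
python3 d.py .604,.259,.28,90
```

```text
t 22.2 p [0.55 0.08 0.29] head 90.66 tilt [-0.  0. -1.] w 0.0425 F 62.34761609695852 q6 -94.1615590708369
-> .604,.259,.28,90 az 0.66 t [-5.33 17.43  0.65]
```

move_arm(
  plan=[
    [0,0,0,-1.2,4,0,-1],
    [0,0,0,-2.4,8,0,-1],
    [0,0,0,-3.6,12,0,-1],
    [0,0,0,-4.8,15.5,0,-1],
    [0,0,0,-5.3,17.4,0,-1],
  ],
)

```text
time_s: 22.7
position: [0.6047, 0.257, 0.2861]
tool_rot: [[-1.0, -0.009, -0.002], [-0.009, 1.0, -0.0], [0.002, -0.0, -1.0]]
ft_force: [0.1, -0.1, -3.0]
grip_width: 0.042
gripper_force: 62.8
```

move_arm(
  plan=[
    [0,0,0,0,0,0,-1],
    [0,0,0,0,0,2,-1],
    [0,0,0,0,0,5,-1],
    [0,0,0,0,0,8,-1],
    [0,0,0,0,0,8,-1],
  ],
)

```text
time_s: 23.2
position: [0.6028, 0.2532, 0.2029]
tool_rot: [[-1.0, -0.006, -0.009], [-0.006, 1.0, -0.002], [0.009, -0.002, -1.0]]
ft_force: [-0.5, -0.4, -3.5]
grip_width: 0.0422
gripper_force: 62.7
```

```bash
python3 d.py .604,.259,.1292,90
```

```text
t 23.2 p [0.6  0.25 0.2 ] head 90.34 tilt [-0.01 -0.   -1.  ] w 0.0422 F 62.73033798672259 q6 -77.89301672741831
-> .604,.259,.1292,90 az 0.34 t [-0.2   0.59  7.36]
```

move_arm(
  plan=[
    [0,0,0,-0.1,0.6,1,-1],
    [0,0,0,-0.1,0.6,3,-1],
    [0,0,0,-0.1,0.6,5,-1],
    [0,0,0,-0.1,0.6,6.5,-1],
    [0,0,0,-0.1,0.6,6.8,-1],
  ],
)

```text
time_s: 23.7
position: [0.6056, 0.261, 0.1388]
tool_rot: [[-1.0, -0.007, -0.001], [-0.007, 1.0, -0.0], [0.001, -0.0, -1.0]]
ft_force: [-0.8, 0.3, -2.8]
grip_width: 0.0423
gripper_force: 62.8
```

move_arm(
  plan=[
    [0,0,0,0,0,0,-1],
    [0,0,0,0,0,0.1,-1],
    [0,0,0,0,0,0.2,-1],
    [0,0,0,0,0,0.3,-1],
    [0,0,0,0,0,0.3,-1],
  ],
)

```text
time_s: 24.2
position: [0.6057, 0.261, 0.1365]
tool_rot: [[-1.0, -0.007, 0.0], [-0.007, 1.0, 0.0], [-0.0, 0.0, -1.0]]
ft_force: [-0.9, -0.6, -3.3]
grip_width: 0.0421
gripper_force: 62.8
```

```bash
python3 d.py .604,.259,.1292,90; python3 f.py pics/g8.png .603 .26 .04 0 .07 0 .603 .26 0 .11 0
```

```text
t 24.2 p [0.61 0.26 0.14] head 90.41 tilt [ 0.  0. -1.] w 0.0421 F 62.81361514236778 q6 -77.35456406344836
-> .604,.259,.1292,90 az 0.41 t [ 0.17 -0.2   0.73]
top 94 145
side 199 264
```

View pics/g8.png

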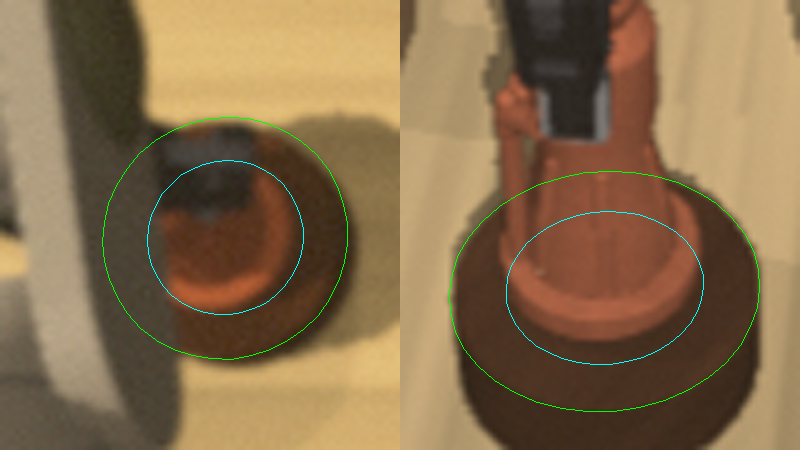

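move_arm(
  plan=[
    [0,0,0,0.1,-0.1,0.2,-1],
    [0,0,0,0.1,-0.1,0.4,-1],
    [0,0,0,0.1,-0.1,0.55,-1],
    [0,0,0,0.1,-0.1,0.65,-1],
    [0,0,0,0.1,-0.1,0.7,-1],
  ],
)

```text
time_s: 24.8
position: [0.6047, 0.26, 0.1293]
tool_rot: [[-1.0, -0.007, 0.0], [-0.007, 1.0, -0.0], [-0.0, -0.0, -1.0]]
ft_force: [-0.5, -0.2, -1.8]
grip_width: 0.0421
gripper_force: 63.0
```

move_arm(
  plan=[
    [0,0,0,0,0,0,-1],
    [0,0,0,0,0,0.08,-1],
    [0,0,0,0,0,0.08,-1],
  ],
)

```text
time_s: 25.1
position: [0.6049, 0.26, 0.1293]
tool_rot: [[-1.0, -0.007, 0.001], [-0.007, 1.0, 0.0], [-0.001, 0.0, -1.0]]
ft_force: [-0.6, -0.1, 2.9]
grip_width: 0.0423
gripper_force: 63.4
```

Contact. Release and go up.

move_arm(
  plan=[
    [0,0,0,0,0,0,0.1],
    [0,0,0,0,0,0,0.6],
    [0,0,0,0,0,0,1],
    [0,0,0,0,0,0,1],
    [0,0,0,0,0,0,1],
  ],
)

```text
time_s: 25.6
position: [0.6046, 0.26, 0.1285]
tool_rot: [[-1.0, -0.007, -0.0], [-0.007, 1.0, 0.0], [0.0, 0.0, -1.0]]
ft_force: [1.1, 0.5, -0.1]
grip_width: 0.0856
gripper_force: 0.0
```

move_arm(
  plan=[
    [0,0,0,0,0,-2,1],
    [0,0,0,0,0,-6,1],
    [0,0,0,0,0,-10,1],
    [0,0,0,0,0,-14,1],
    [0,0,0,0,0,-14,1],
  ],
)

```text
time_s: 26.1
position: [0.606, 0.2604, 0.2749]
tool_rot: [[-1.0, -0.007, 0.011], [-0.007, 1.0, 0.003], [-0.011, 0.002, -1.0]]
ft_force: [-0.2, 0.6, 1.3]
grip_width: 0.0854
gripper_force: 0.0
```

move_arm(
  plan=[
    [0,0,0,0.3,-4,0,1],
    [0,0,0,0.6,-8,0,1],
    [0,0,0,0.9,-12,0,1],
    [0,0,0,1.2,-16,0,1],
    [0,0,0,1.4,-20,0,1],
  ],
)

```text
time_s: 26.6
position: [0.5915, 0.0585, 0.268]
tool_rot: [[-1.0, -0.007, -0.001], [-0.007, 1.0, 0.0], [0.001, 0.0, -1.0]]
ft_force: [0.7, -0.6, -0.1]
grip_width: 0.0852
gripper_force: 0.0
```

move_arm(
  plan=[
    [0,0,0,0.3,-4,1,1],
    [0,0,0,0.6,-8,2,1],
    [0,0,0,0.9,-12,3,1],
    [0,0,0,1.2,-16,4,1],
    [0,0,0,1.4,-19,5,1],
  ],
)

```text
time_s: 27.1
position: [0.5788, -0.1324, 0.2175]
tool_rot: [[-1.0, -0.006, -0.001], [-0.006, 1.0, 0.0], [0.001, 0.0, -1.0]]
ft_force: [0.2, -0.5, -0.3]
grip_width: 0.0855
gripper_force: 0.0
```

move_arm(
  plan=[
    [0,0,0,0,0,0,1],
  ],
)

```text
time_s: 27.2
position: [0.5784, -0.1334, 0.2163]
tool_rot: [[-1.0, -0.003, -0.003], [-0.003, 1.0, 0.001], [0.003, 0.001, -1.0]]
ft_force: [0.2, 0.4, 0.6]
grip_width: 0.0851
gripper_force: 0.0
```

```bash
python3 d.py .577,-.1316,.0807,90.4; python3 f.py pics/g9.png .605 .26 .04 0 .07 0 .603 .259 0 .11 0
```

```text
t 27.2 p [ 0.58 -0.13  0.22] head 90.16 tilt [-0.  0. -1.] w 0.0851 F 0.0 q6 -114.54168569729546
-> .577,-.1316,.0807,90.4 az -0.24 t [ 0.1   0.17 13.56]
top 94 144
side 197 264
```

View pics/g9.png

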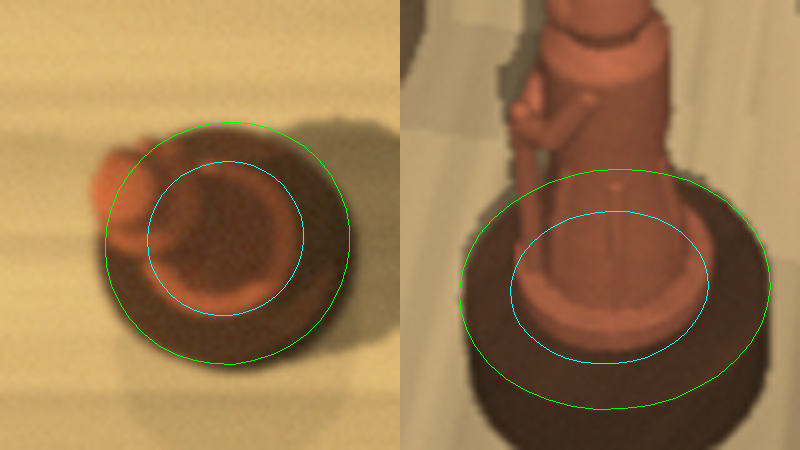

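```bash
sed -i 's|    m=((r\[...,0\].*|    m=env.outline_of(kind,p);m=m[0]["mask"].astype(bool) if m else np.zeros((420,560),bool)|' s.py
sed -e 's/plinth_round=("bull"/plinth_round=("figure"/; s/plinth_oblong=("bust"/plinth_oblong=("bull"/; /plinth_square=/s/plinth_square=("figure"/plinth_square=("jar"/' -e '/^    best=/,$d' -e 's/    def cost(v):/    def cost(v,obs):/' -e 's/init=dict/init=dict/' b.py > b2.py
cat >> b2.py <<'E'
    for nm,O in(("top",obs[:1]),("side",obs[1:]),("both",obs)):
        b=min((minimize(cost,np.array(v0)+np.random.randn(3)*[.004,.004,.05],args=(O,),method="Nelder-Mead") for _ in range(15)),key=lambda r:r.fun)
        print(k,nm,b.x[:2],np.degrees(b.x[2]),b.fun)
for k in("figure","plinth_round","bull","plinth_oblong","bust","mat","plinth_square"):
    print(k,[(round(d["conf"],2),at(p,*d["pixel"],0 if k[0] in"pm" else .006 if k=="bust" else .04)[:2]) for p in(T,S) for d in env.tip_of(k,p)[:1]])
E
python3 b2.py; python3 s.py figure .605 .26 .04 0; python3 s.py bull .461 .1 .04 27
```

```text
plinth_round top [0.601 0.263] 5.2874908505365275 32.0
plinth_round side [0.603 0.258] 3.7006842473710577 169.0
plinth_round both [0.601 0.262] -0.9562151206994712 333.0
plinth_square top [ 0.44  -0.296] 1.402160202543755 141.0
plinth_square side [ 0.443 -0.302] -0.934362451184687 103.0
plinth_square both [ 0.44  -0.296] 1.9426732636406572 314.0
plinth_oblong top [0.463 0.103] 26.713527659673638 116.0
plinth_oblong side [0.464 0.097] 27.94172634677102 92.0
plinth_oblong both [0.463 0.101] 26.3303456059355 338.0
figure [(0.8, array([0.593, 0.257])), (0.79, array([0.603, 0.264]))]
plinth_round [(0.89, array([0.611, 0.268])), (0.69, array([0.611, 0.26 ]))]
bull [(0.92, array([0.466, 0.111])), (0.96, array([0.459, 0.096]))]
plinth_oblong [(0.88, array([0.463, 0.103])), (0.7, array([0.466, 0.099]))]
bust [(0.57, array([ 0.584, -0.128])), (0.68, array([ 0.581, -0.138]))]
mat [(0.6, array([ 0.578, -0.14 ])), (0.59, array([ 0.578, -0.139]))]
plinth_square [(0.82, array([ 0.444, -0.296])), (0.8, array([ 0.432, -0.307]))]
top [0.605 0.262] 5.2 41.0 start 62
side [0.6053 0.2535] 0.7 34.0 start 144
both [0.6037 0.2552] -1.0 158.0 start 206
top [0.4617 0.1027] 28.0 17.0 start 66
side [0.4601 0.0944] 28.6 51.0 start 145
both [0.4614 0.0992] 29.3 177.0 start 211
```

move_arm(
  plan=[
    [0,0,0,0.1,0.15,2,1],
    [0,0,0,0.1,0.15,5,1],
    [0,0,0,0.1,0.15,8,1],
    [0,0,0,0.1,0.15,11,1],
    [0,0,0,0.1,0.15,13.5,1],
  ],
)

```text
time_s: 29.6
position: [0.5781, -0.1285, 0.082]
tool_rot: [[-1.0, -0.007, -0.001], [-0.007, 1.0, 0.0], [0.001, 0.0, -1.0]]
ft_force: [0.2, -0.4, -0.2]
grip_width: 0.0855
gripper_force: 0.0
```

move_arm(
  plan=[
    [0,0,0,0,0,0,1],
    [0,0,0,0,0,0,-1],
    [0,0,0,0,0,0,-1],
    [0,0,0,0,0,0,-1],
    [0,0,0,0,0,0,-1],
  ],
)

```text
time_s: 30.1
position: [0.5791, -0.129, 0.0855]
tool_rot: [[-1.0, -0.007, 0.003], [-0.007, 1.0, -0.002], [-0.003, -0.002, -1.0]]
ft_force: [-2.1, -0.3, 5.8]
grip_width: 0.0461
gripper_force: 61.8
```

move_arm(
  plan=[
    [0,0,0,0,0,0,-1],
    [0,0,0,0,0,0,-1],
    [0,0,0,0,0,0,-1],
  ],
)

```text
time_s: 30.4
position: [0.5791, -0.129, 0.0855]
tool_rot: [[-1.0, -0.007, 0.003], [-0.007, 1.0, -0.002], [-0.003, -0.002, -1.0]]
ft_force: [-1.8, -0.2, 6.7]
grip_width: 0.0457
gripper_force: 61.8
```

move_arm(
  plan=[
    [0,0,0,0,0,-1,-1],
    [0,0,0,0,0,-4,-1],
    [0,0,0,0,0,-8,-1],
    [0,0,0,0,0,-12,-1],
    [0,0,0,0,0,-16,-1],
  ],
)

```text
time_s: 30.9
position: [0.5778, -0.1284, 0.2458]
tool_rot: [[-1.0, -0.007, -0.0], [-0.007, 1.0, 0.0], [0.0, 0.0, -1.0]]
ft_force: [0.9, 0.1, -4.5]
grip_width: 0.0457
gripper_force: 63.0
```

```bash
python3 d.py .442,-.296,.24,90.5
```

```text
t 30.9 p [ 0.58 -0.13  0.25] head 90.41 tilt [-0.  0. -1.] w 0.0457 F 63.04280139505863 q6 -114.38778284903663
-> .442,-.296,.24,90.5 az -0.09 t [ 13.7  -16.66   0.58]
```

move_arm(
  plan=[
    [0,0,0,2.2,-2.8,0,-1],
    [0,0,0,5,-6,0,-1],
    [0,0,0,8,-10,0,-1],
    [0,0,0,11,-13.5,0,-1],
    [0,0,0,13.4,-16.7,0,-1],
  ],
)

```text
time_s: 31.4
position: [0.4437, -0.2977, 0.2442]
tool_rot: [[-1.0, -0.007, -0.0], [-0.007, 1.0, -0.0], [0.0, -0.0, -1.0]]
ft_force: [-0.3, 1.4, -4.7]
grip_width: 0.0456
gripper_force: 63.0
```

move_arm(
  plan=[
    [0,0,0,0,0,0,-1],
    [0,0,0,0,0,3,-1],
    [0,0,0,0,0,6,-1],
    [0,0,0,0,0,9,-1],
    [0,0,0,0,0,11,-1],
  ],
)

```text
time_s: 31.9
position: [0.4452, -0.2957, 0.1321]
tool_rot: [[-1.0, -0.007, -0.002], [-0.007, 1.0, 0.002], [0.002, 0.002, -1.0]]
ft_force: [0.3, 0.1, -5.1]
grip_width: 0.046
gripper_force: 63.3
```

move_arm(
  plan=[
    [0,0,0,0,0,0,-1],
  ],
)

```text
time_s: 32.0
position: [0.4448, -0.2953, 0.1316]
tool_rot: [[-1.0, -0.007, -0.004], [-0.007, 1.0, 0.004], [0.004, 0.004, -1.0]]
ft_force: [-0.1, 0.1, -4.8]
grip_width: 0.0458
gripper_force: 63.4
```

```bash
python3 d.py .445,-.296,.1195,90.5; python3 f.py pics/g10.png .441 -.296 .05 0 .066 .066 .441 -.296 .5 .105 .105
```

```text
t 32.0 p [ 0.44 -0.3   0.13] head 90.42 tilt [-0.  0. -1.] w 0.0458 F 63.370199874043465 q6 -136.72391065506935
-> .445,-.296,.1195,90.5 az -0.08 t [-0.03 -0.08  1.21]
top 349 220
side 293 104
```

View pics/g10.png

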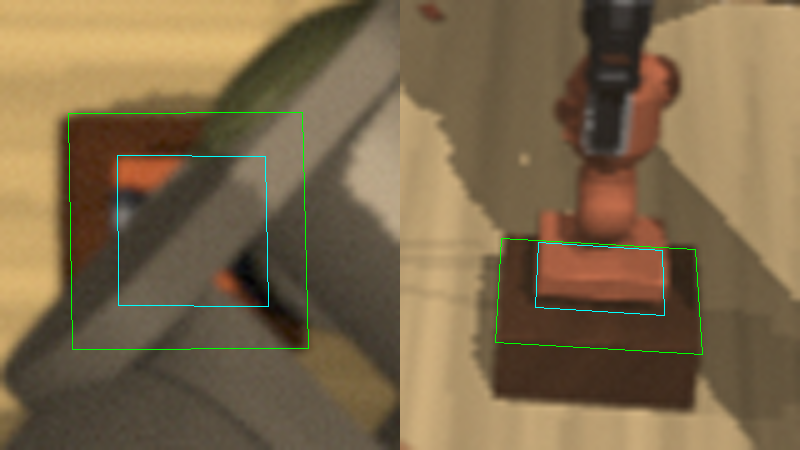

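move_arm(
  plan=[
    [0,0,0,0,0,0.3,-1],
    [0,0,0,0,0,0.6,-1],
    [0,0,0,0,0,0.8,-1],
    [0,0,0,0,0,0.9,-1],
    [0,0,0,0,0,1,-1],
  ],
)

```text
time_s: 32.6
position: [0.4456, -0.2967, 0.1236]
tool_rot: [[-1.0, -0.007, 0.0], [-0.007, 1.0, -0.0], [-0.0, -0.0, -1.0]]
ft_force: [-0.9, -0.7, -4.4]
grip_width: 0.0458
gripper_force: 63.5
```

move_arm(
  plan=[
    [0,0,0,0,0,0.05,-1],
    [0,0,0,0,0,0.1,-1],
    [0,0,0,0,0,0.1,-1],
  ],
)

```text
time_s: 32.9
position: [0.4456, -0.2966, 0.1225]
tool_rot: [[-1.0, -0.007, -0.0], [-0.007, 1.0, 0.0], [0.0, 0.0, -1.0]]
ft_force: [-0.5, -0.3, -4.7]
grip_width: 0.0458
gripper_force: 63.4
```

move_arm(
  plan=[
    [0,0,0,0,0,0.1,-1],
    [0,0,0,0,0,0.2,-1],
    [0,0,0,0,0,0.28,-1],
    [0,0,0,0,0,0.35,-1],
    [0,0,0,0,0,0.35,-1],
  ],
)

```text
time_s: 33.4
position: [0.4456, -0.2966, 0.1196]
tool_rot: [[-1.0, -0.007, 0.0], [-0.007, 1.0, -0.0], [-0.0, -0.0, -1.0]]
ft_force: [-1.6, 1.7, 2.8]
grip_width: 0.046
gripper_force: 64.1
```

Contact. Release and retreat.

move_arm(
  plan=[
    [0,0,0,0,0,0,0.1],
    [0,0,0,0,0,0,0.6],
    [0,0,0,0,0,0,1],
    [0,0,0,0,0,0,1],
    [0,0,0,0,0,0,1],
  ],
)

```text
time_s: 33.9
position: [0.4457, -0.2967, 0.1191]
tool_rot: [[-1.0, -0.007, 0.0], [-0.007, 1.0, -0.0], [-0.0, -0.0, -1.0]]
ft_force: [-0.3, -0.8, -0.7]
grip_width: 0.0855
gripper_force: 0.0
```

move_arm(
  plan=[
    [0,0,0,0,0,-2,1],
    [0,0,0,0,0,-6,1],
    [0,0,0,0,0,-10,1],
    [0,0,0,0,0,-14,1],
    [0,0,0,0,0,-17,1],
  ],
)

```text
time_s: 34.4
position: [0.4457, -0.2967, 0.2917]
tool_rot: [[-1.0, -0.007, 0.002], [-0.007, 1.0, -0.002], [-0.002, -0.002, -1.0]]
ft_force: [-0.0, -0.1, -0.6]
grip_width: 0.0853
gripper_force: 0.0
```

move_arm(
  plan=[
    [0,0,0,0,4,0,1],
    [0,0,0,0,8,0,1],
    [0,0,0,0,12,0,1],
    [0,0,0,0,16,0,1],
    [0,0,0,0,20,0,1],
  ],
)

```text
time_s: 34.9
position: [0.4439, -0.0951, 0.2891]
tool_rot: [[-1.0, -0.007, 0.0], [-0.007, 1.0, -0.0], [-0.0, -0.0, -1.0]]
ft_force: [0.8, 0.6, 0.8]
grip_width: 0.0852
gripper_force: 0.0
```

```bash
python3 d.py; python3 s.py bust .441 -.296 .04 0;sed -i 's/("jar"/("bust"/' b2.py; python3 b2.py | grep square
python3 - <<'E'
from h import *
for n in("top","side"):
    p=env.get_image(n);cv2.imwrite(f"pics/e_{n}.png",p["color"][:,:,::-1])
a=cv2.imread("pics/e_top.png");b=cv2.imread("pics/e_side.png")
cv2.imwrite("pics/end.png",np.hstack([a[130:360,80:480],b[60:360,180:400][:230*1+70]][0:1]+[cv2.resize(b[90:370,200:400],(164*1,230))]))
E
```

```text
t 34.9 p [ 0.44 -0.1   0.29] head 90.39 tilt [ 0. -0. -1.] w 0.0852 F 0.0 q6 -117.48612359519288
top [ 0.4411 -0.2969] 0.1 29.0 start 59
side [ 0.4435 -0.3041] -1.4 53.0 start 91
both [ 0.4406 -0.2978] 1.8 111.0 start 150
plinth_square top [ 0.441 -0.3  ] 1.6532727486062144 478.0
plinth_square side [ 0.441 -0.3  ] 0.8723337341091804 85.0
plinth_square both [ 0.44  -0.301] 0.2187141544448312 579.0
plinth_square [(0.89, array([ 0.44 , -0.294])), (0.63, array([ 0.44 , -0.305]))]
```

View pics/e_side.png

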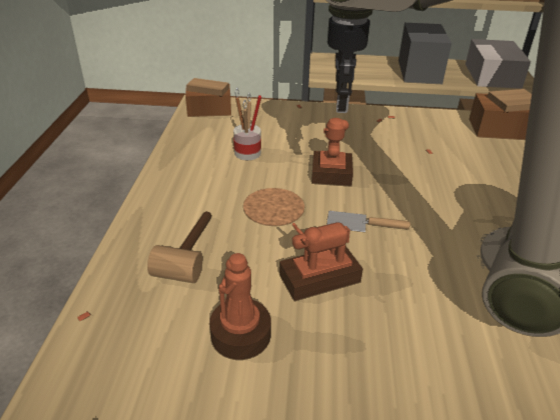

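View pics/e_top.png

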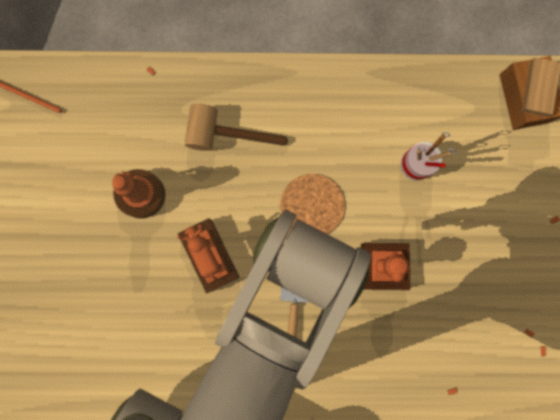

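All three pieces stand centred on their matching plinths: figure at side pixel (240,300), bull at (322,260), bust at (335,150). The mat at (274,206) is empty and the jar, mallet and scraper are unmoved.

```bash
python3 -c "
from rig import env
print(env.close_job())"
```

```text
the job is handed in; nothing more can be done
None
```

The job is handed in at about 35 s on the robot clock. The figure is on the round plinth, the bust on the square and the bull on the oblong, each within about 5 mm of centre and in line by the camera fits. The mat is empty and the jar, mallet and scraper look unmoved; no verdict was returned.

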